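Seat a drill chuck's taper and rack the tool

TASK

Take the drill chuck out of the tool rack and set its tapered arbor into the bore of the slotted steel sleeve that stands in the round block. Let go of the chuck and tap its nose straight down with the closed fingers, with some 15 to 20 newtons and never more than 25, until the taper grips. Then slowly lift chuck and sleeve together out of the block, holding only the chuck with the sleeve hanging on the taper, and stand the pair in the empty wide hole of the rack, leaving the lathe centre, the marker and the rest where they are.

Things in the scene. Friction and masses are not known exactly. Their poses are not given: they have to be found in the camera images.
- chuck: dark steel drill chuck on a tapered arbor, 0.32 kg, upright, nose up, standing in an end hole of the rack at the start. Origin: centre of the arbor's lower end; z up the axis. Arbor z 0 to 50 mm, round, 11 mm across at its tip (chamfered to 8) to 20 mm. Above: hub 31 mm across z 50 to 57, ribbed barrel 38 mm across z 58 to 86 (grip it here from above, at any yaw), then the nose
- chuck_nose: nose cone of the chuck, fixed to it: origin on the axis 86 mm above the chuck's origin, 34 mm across there, tapering up to a flat top 22 mm across, 20 mm higher
- chuck_top (a point): centre of the flat top of the nose, 106 mm above the chuck's origin: the spot to tap
- sleeve: bright steel sleeve, 0.41 kg (15 % less to 10 % more), upright, loose in the block, tapered bore open at the top. Origin: centre of its underside; z up. Shank 29 mm across (foot chamfered) z 0 to 36 mm, collar 46 mm z 36 to 48 (its underside rests on block or rack), hub 36 mm with four slits z 48 to 64
- sleeve_mouth (a point): centre of the bore's mouth (22 mm, funnelled), 64 mm above the sleeve's origin. The arbor first touches with its tip 34 to 42 mm below the mouth: the fit differs each time and cannot be seen. It sinks some 3 mm under the first 4 N, then 1 mm per 6 to 9 N, and stays where pushed; 15 to 20 N lets it carry the sleeve if lifted slowly, 2 to 7 cm/s; a jerk can part them
- block: fixed round block of pale aluminium, 92 mm across, 46 mm high, in which the sleeve stands. Origin: centre of its underside
- block_pocket (a point): centre of the block's 35 mm pocket at the top face, 46 mm above the bench
- rack: fixed grey sheet-metal rack: a level plate 80 x 212 mm, 8 mm thick, top 54 mm above the bench, on two end legs. Origin: centre of its footprint, on the bench. Three holes along its y axis: 23 mm hole at y = -70 mm (the chuck at the start), empty 35 mm hole in the middle, 23 mm hole at y = +70 mm (the lathe centre)
- rack_pocket (a point): centre of the rack's empty 35 mm middle hole, at the plate's top face
- centre: bright steel lathe centre with a pointed top, standing in the rack's other end hole, 30 mm across, reaching 84 mm above the bench; leave it. Origin: lower end of its shank
- marker: felt marker 132 x 15 mm lying between rack and block; leave it. Origin: centre of its underside, x along it
Things that resemble listed ones, but are neither listed nor needed, are in the scene too. What is shaped like the block but orange or yellow is not meant.

How it is judged:
On the way, in this order (a step that is already met when the one before it is completed fails the run):
1. the chuck stands upright in the sleeve's bore, let go (horizontal distance between chuck and sleeve below 0.004 m and z of chuck in the frame of sleeve between 0.01 and 0.032 m and angle between the z axis of chuck and the z axis of sleeve, either way round below 0.08 rad and horizontal distance between sleeve and block_pocket below 0.006 m and contact force between chuck and the fingers below 0.1 N), for 0.2 s.
2. its nose is tapped with the fingers, with at least 10 N (contact force between chuck_nose and the fingers above 10 N and horizontal distance between chuck and sleeve below 0.004 m).
3. chuck and sleeve hang together 40 mm clear of the block, the fingers touching only the chuck (height (world z) of sleeve above 0.05 m and z of chuck in the frame of sleeve below 0.032 m and contact force between chuck and the fingers above 1 N and contact force between sleeve and the arm below 0.1 N and contact force between sleeve and the fingers below 0.1 N and contact force between sleeve and block below 0.1 N and contact force between sleeve and rack below 0.1 N), for 0.3 s.
At the end, for the whole second after the job is handed in: The sleeve stands upright in the rack's middle hole, within 6 mm of its centre, collar down on the plate (within 3 mm) and within 0.06 rad of vertical, with the chuck still seated in its bore (axes within 4 mm and 0.08 rad, chuck origin 10 to 32 mm above the sleeve's), both at rest (horizontal distance between sleeve and rack_pocket below 0.006 m and z of sleeve in the frame of rack_pocket below -0.033 m and angle between sleeve's own z axis and vertical below 0.06 rad and horizontal distance between chuck and sleeve below 0.004 m and z of chuck in the frame of sleeve between 0.01 and 0.032 m and angle between the z axis of chuck and the z axis of sleeve, either way round below 0.08 rad and linear speed of each of sleeve, chuck below 0.02 m/s); the robot touches nothing.
It fails at once if the nose is struck or pressed with more than 25 N (contact force between chuck_nose and anything else above 25 N).
It fails at once if the lathe centre or the marker is moved by more than 40 mm (distance of any of centre, marker from where it was at the start of the episode above 0.04 m).
It also fails if it takes over 70 s, if anything falls off the work surface, if the arm or the gripper's body presses on something with over 40 N, if the wrist force passes 120 N, or if a joint passes its speed limit or range.

ROBOT

A 6-joint arm with a two-finger parallel gripper is mounted at the origin on a cart in front of the work surface, level with it; the furniture and walls round the work are solid. World frame = base frame: x ahead of the robot, y to its left, z up, the work surface at z = 0. Lengths are in m, angles in rad, forces in N, time in s.
With the tool pointing down it reaches from about 0.35 to 0.85 m from the base axis. Payload 8.1 kg.
Tool frame: the origin (TCP) lies at the centre of the arm's flange, where the gripper is bolted on; the fingertips stand 186 mm ahead of it and the grasp point (between the pads) lies 167 mm ahead of it; z points along the fingers, y is the line along which they close (so a half turn about z gives the same grasp; the last joint's range is limited). The gripper opens to 93 mm and grips with 3 to 60 N. Pads are 15 mm wide; open, the fingers measure 128 mm over their backs; the gripper's body (75 mm by 188 mm) begins 65 mm behind the grasp point.
Start: joints at [1.071, 0.13, 1.488, -0, 1.523, -0.085], TCP at [0.242, 0.549, 0.405] pointing down, gripper open.
Joint ranges: [-2.96, 2.96], [-0.89, 2.26], [0.02, 2.5], [-1.34, 4.48], [0, 2.73], [-2.66, 2.66]. Speed limits (rad/s): [2.39, 2.39, 2.79, 3.14, 3.14, 3.14].

INTERFACE

Orientations are given as a rotation vector (axis times angle).
In Python, from plant import robot gives the robot as it stands.
- The arm moves only by the tool apply_moves, never from a script. Its argument "series" is a list of rows, each a list of 2 entries, a list of its own where there are three numbers: the shift along the tool's x, y, z in mm, then the turn, a rotation vector about the tool's x, y, z in rad. A call has 1 to 12 rows; each row shifts and turns the commanded pose from where the row before left it, along the tool's axes as they then stand; what a row does not reach is not made up. A row lasts 1/12 s, in which the tool goes at most 41.7 mm and 7.16 degrees, less where a joint would pass 70% of its speed; a pose out of reach is approached as far as the arm can. A call is refused whole if a number of a shift passes 41.7 or a number of a turn 0.125, either way. A call with a gripper value outside its range is refused whole. "claw" is the opening, from 0 (shut) to 1 (fully open), set as the call begins (left out, the last holds). The fingers move at their own pace and stop on an object; "newtons" is the grip in N (left out, the last holds). Time passes only in rows, so rows that do not move let the fingers close. It gives the time, the measured TCP pose, the force, the opening and the grip force at its end, in the units of the state.
- robot.read_state(): the state, without advancing time (a new reading comes with each control period).
- robot.read_camera(name): name is "scene" or "top" or "wrist"; returns (picture, depth): 420x560x3 uint8, blue, green, red; 420x560 float32, m along the optical axis (not along the pixel's ray), 0 where there is no reading.
- robot.calibration(name): a dict with "fx", "fy", "cx", "cy" (pixels), "extrinsics" (4x4, takes a point from world to camera coordinates). Camera axes: x right, y down, z forward; pixel columns grow to the right and rows downward; lengths in m; the calibration is good to about 2 mm. A picture is of the moment at which its call begins: read the wrist's pose just before it. calibration takes no time and is no camera call; for the wrist camera it gives the pose at the moment of the call.
- robot.close_job(): hands the job in; it is judged then, once.
The state is a dict: "t": time; "q": joint angles; "dq": joint speeds; "joint_torque": joint torques, N m; "tool_pos": TCP position; "orientation": TCP orientation; "force": force on the tool from outside, world axes, zero at the start; "wrist_torque": the same for the moment, N m; "opening": finger opening in m; "gripper_force": force on a finger pad.
Only numpy, scipy, OpenCV 4.12 (cv2) and the standard library are available. Lean on these libraries where they do the work, as an engineer would, in place of code of your own. Each camera call takes 0.05 s, during which the arm holds its last target. There are 200 camera calls.

## Working session

There is one attempt and no reset: what is moved stays moved. The work goes in short steps, Python scripts to look and compute and a tool call to move; the robot and the scene stay as the last step left them, time stands still between calls to the robot, and variables do not carry over. Pictures are saved under pics/ and viewed, at most 10 in all, crops included, and the job is handed in when it is done.

Besides the shell and the picture viewer there is one more tool, called after "Call:" as name([rows], argument=value, ...), one row to a line, values as JSON. apply_moves: Moves the arm, as the interface text tells. Its arguments: {"type":"object","properties":{"series":{"type":"array"},"claw":{"type":"number"},"newtons":{"type":"number"}},"required":["series"]}

```bash
mkdir -p pics; ls; python3 - <<'E'
from plant import robot
import cv2,numpy as np
print(robot.read_state())
for n in("scene","top"):
    p,d=robot.read_camera(n); cv2.imwrite(f"pics/{n}0.png",p); np.savez(f"pics/{n}0.npz",p=p,d=d)
    c=robot.calibration(n);print(n,{k:np.round(v,4).tolist() for k,v in c.items()})
E
```

```text
pics
{'t': 0.0, 'q': array([ 1.07061436e+00,  1.31146049e-01,  1.48925983e+00,  1.58194320e-05,
        1.52300670e+00, -8.53760455e-02]), 'dq': array([-0.00047745, -0.00153536,  0.00022136, -0.00079443,  0.00034402,
       -0.00212285]), 'joint_torque': array([-3.89187786e-03, -5.59870148e+01, -4.91736925e+01,  7.64024374e-02,
        3.63318343e-02, -1.75458608e-04]), 'tool_pos': array([0.24166183, 0.54893299, 0.40370686]), 'orientation': array([-6.46803954e-01, -3.07373495e+00,  2.72944817e-03]), 'force': array([ 0.53855452,  0.45179514, -0.58353538]), 'wrist_torque': array([-0.03238909,  0.07212978,  0.07339355]), 'gripper_force': 0.0, 'opening': 0.0929676850413837}
scene {'fx': 477.3996, 'fy': 477.3996, 'cx': 277.8408, 'cy': 203.0796, 'extrinsics': [[0.8446, -0.5351, 0.0167, -0.4448], [-0.3253, -0.5377, -0.7778, 0.2495], [0.4252, 0.6515, -0.6283, 0.9128], [0.0, 0.0, 0.0, 1.0]]}
top {'fx': 538.2273, 'fy': 538.2273, 'cx': 280.53, 'cy': 215.7339, 'extrinsics': [[0.0234, -0.9995, 0.0226, -0.0242], [-0.9826, -0.0271, -0.184, 0.5262], [0.1845, -0.0179, -0.9827, 1.2422], [0.0, 0.0, 0.0, 1.0]]}
```

View pics/top0.png

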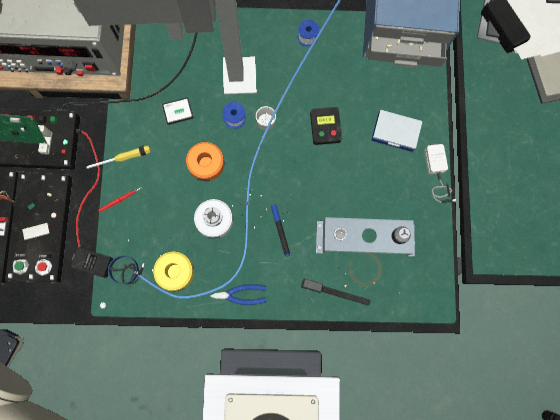

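View pics/scene0.png

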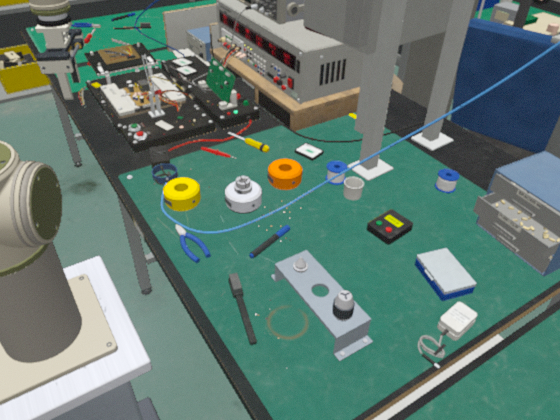

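Top view: sleeve/block at (213,217), lathe centre (340,234), empty hole (369,236), chuck (402,233), marker (280,230). A blue cable arcs past the block. The scene view confirms the layout: block (243,195), chuck (344,303).

```bash
cat > h.py <<'E'
import numpy as np,cv2
from scipy.spatial.transform import Rotation as R
from plant import robot
def ray(c,u,v,z):
    """world point on plane z for pixel u,v"""
    E=np.asarray(c["extrinsics"]);Rm=E[:3,:3];o=-Rm.T@E[:3,3]
    d=Rm.T@np.array([(u-c["cx"])/c["fx"],(v-c["cy"])/c["fy"],1.])
    return o+d*(z-o[2])/d[2]
def pts(c,d):
    E=np.asarray(c["extrinsics"]);v,u=np.indices(d.shape)
    P=np.stack([(u-c["cx"])/c["fx"]*d,(v-c["cy"])/c["fy"]*d,d],-1)-E[:3,3]
    return P@E[:3,:3]
def rel(target,yaw=None):
    """tool-axes shift (mm) to bring TCP to target"""
    s=robot.read_state();Rm=R.from_rotvec(s["orientation"])
    return np.round(Rm.inv().apply(np.asarray(target)-s["tool_pos"])*1000,1)
E
python3 - <<'E'
from h import *
c=robot.calibration("top");f=np.load("pics/top0.npz");P=pts(c,f["d"])
def ring(n,u,v,lo,hi,r=30):
    Q=P[v-r:v+r,u-r:u+r].reshape(-1,3);Q=Q[(Q[:,2]>lo)&(Q[:,2]<hi)]
    (a,b),rad=cv2.minEnclosingCircle(Q[:,:2].astype(np.float32))
    print(n,len(Q),Q[:,:2].mean(0).round(4),round(a,4),round(b,4),round(rad,4),Q[:,2].max().round(4))
ring("block",213,217,.03,.049);ring("sleevetop",213,217,.066,.09);ring("chuck",402,233,.075,.2,20);ring("centre",340,234,.063,.1,12)
print("hole",ray(c,369,236,.054),"chucktop",ray(c,402,233,.11),"sleeve top",ray(c,212,216,.074))
Q=P[205:265,310:420].reshape(-1,3);Q=Q[(Q[:,2]>.046)&(Q[:,2]<.06)]
print("plate",cv2.minAreaRect((Q[:,:2]*1000).astype(np.float32)),len(Q))
p=f["p"].astype(int);m=(p[...,0]>150)&(p[...,0]-p[...,2]>70)
for v in range(5,300,25):
    for u in np.where(m[v])[0][:60:6]:
        if 130<u<345: print((u,v),P[v,u].round(3),end=" ")
s=robot.read_state();print(R.from_rotvec(s["orientation"]).as_matrix().round(3))
w=robot.calibration("wrist");E=np.asarray(w["extrinsics"]);print(np.round(E,3),-E[:3,:3].T@E[:3,3],w["fx"],w["cx"],w["cy"])
E
```

```text
block 787 [0.5173 0.1511] 0.5188 0.1534 0.0475 0.049
sleevetop 147 [0.5197 0.1521] 0.5203 0.1519 0.0183 0.0799
chuck 240 [ 0.4814 -0.2883] 0.484 -0.2929 0.0209 0.119
centre 76 [ 0.4844 -0.1507] 0.4805 -0.1483 0.019 0.0842
hole [ 0.48239366 -0.22256629  0.054     ] chucktop [ 0.4827366 -0.2877939  0.11     ] sleeve top [0.51685276 0.15033444 0.074     ]
plate ((485.16326904296875, -222.43798828125), (213.40036010742188, 81.39897155761719), 89.33922576904297) 2430
(np.int64(335), 5) [ 0.936 -0.111  0.289] (np.int64(298), 30) [ 1.017 -0.045  0.042] (np.int64(304), 30) [ 1.018 -0.06   0.04 ] (np.int64(315), 30) [ 1.022 -0.089  0.036] (np.int64(305), 55) [ 0.861 -0.054  0.211] (np.int64(291), 80) [ 0.819 -0.025  0.171] (np.int64(226), 105) [0.806 0.132 0.042] (np.int64(232), 105) [0.807 0.117 0.041] (np.int64(238), 105) [0.806 0.102 0.046] (np.int64(266), 130) [0.725 0.03  0.095] (np.int64(255), 155) [0.674 0.055 0.055] (np.int64(248), 180) [0.62  0.071 0.021] (np.int64(247), 205) [0.559 0.072 0.011] (np.int64(246), 230) [0.497 0.073 0.006] (np.int64(244), 255) [0.434 0.075 0.008] (np.int64(145), 280) [0.368 0.311 0.008] [[-0.915  0.403 -0.001]
 [ 0.403  0.915 -0.001]
 [ 0.    -0.002 -1.   ]]
[[ 0.403  0.915 -0.001 -0.6  ]
 [ 0.872 -0.384  0.303 -0.036]
 [ 0.277 -0.123 -0.953  0.393]
 [ 0.     0.     0.     1.   ]] [0.16425169 0.58401701 0.38449151] 309.9018226880643 277.9456839243262 210.30362452128512
```

Call:
apply_moves([
  [[-34.4,-21.1,2.8],[0,0,0]],
  [[-34.4,-21.1,2.8],[0,0,0]],
  [[-34.4,-21.1,2.8],[0,0,0]],
  [[-34.4,-21.1,2.8],[0,0,0]],
  [[-34.4,-21.1,2.8],[0,0,0]],
  [[-34.4,-21.1,2.8],[0,0,0]],
  [[-34.4,-21.1,2.8],[0,0,0]],
  [[-34.4,-21.1,2.8],[0,0,0]],
  [[-34.4,-21.1,2.8],[0,0,0]],
  [[-34.4,-21.1,2.8],[0,0,0]],
  [[-34.4,-21.1,2.8],[0,0,0]],
  [[-34.4,-21.1,2.8],[0,0,0]],
])

```text
t: 1.1
tool_pos: [0.5181, 0.1491, 0.3707]
orientation: [-0.647, -3.074, 0.0]
force: [-0.0, 0.7, 0.1]
opening: 0.0929
gripper_force: 0.0
```

Call:
apply_moves([
  [[0,0,0],[0,0,0.1156]],
  [[0,0,0],[0,0,0.1156]],
  [[0,0,0],[0,0,0.1156]],
  [[0,0,0],[0,0,0.1156]],
  [[0,0,0],[0,0,0.1156]],
  [[0,0,0],[0,0,0.1156]],
  [[0,0,0],[0,0,0.1156]],
  [[0,0,0],[0,0,0.1156]],
  [[0,0,0],[0,0,0.1156]],
  [[0,0,0],[0,0,0.1156]],
  [[0,0,0],[0,0,0]],
  [[0,0,0],[0,0,0]],
])

```text
t: 2.1
tool_pos: [0.5174, 0.151, 0.3708]
orientation: [-2.217, -2.225, 0.001]
force: [0.3, -0.8, -0.5]
opening: 0.0927
gripper_force: 0.0
```

```bash
cat > look.py <<'E'
from h import *
import sys
n=sys.argv[1];s=robot.read_state();c=robot.calibration("wrist");p,d=robot.read_camera("wrist")
cv2.imwrite(f"pics/{n}.png",p);np.savez(f"pics/{n}.npz",p=p,d=d,E=c["extrinsics"],fx=c["fx"],fy=c["fy"],cx=c["cx"],cy=c["cy"])
print(s["t"],s["tool_pos"].round(4),R.from_rotvec(s["orientation"]).as_matrix().round(3).tolist(),s["force"].round(2),s["q"].round(2))
E
python3 look.py w1
```

```text
2.1 [0.5174 0.151  0.3708] [[-0.004, 1.0, -0.001], [1.0, 0.004, -0.0], [-0.0, -0.001, -1.0]] [ 0.33 -0.81 -0.51] [ 0.19 -0.02  1.7  -0.    1.46  0.19]
```

View pics/w1.png

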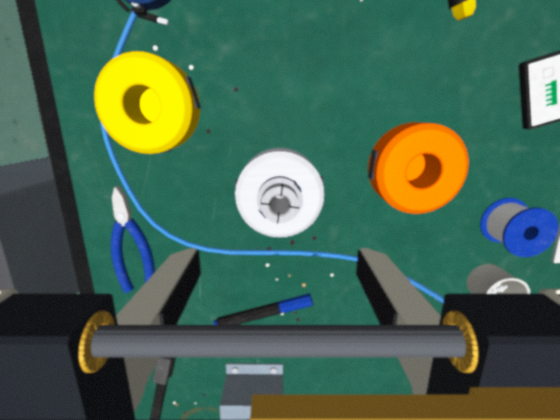

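Block at about (279,193), sleeve hub and bore at about (280,204). Measuring by ellipse fits.

```bash
cat > crop.py <<'E'
import cv2,sys
n,u,v,r,k=sys.argv[1],*map(int,sys.argv[2:6])
p=cv2.imread(f"pics/{n}.png")[v-r:v+r,u-r:u+r];cv2.imwrite(f"pics/{n}_c.png",cv2.resize(p,None,fx=k,fy=k,interpolation=cv2.INTER_CUBIC))
E
python3 crop.py w1 280 200 50 6; python3 - <<'E'
from h import *
f=np.load("pics/w1.npz");c={"extrinsics":f["E"],**{k:float(f[k]) for k in("fx","fy","cx","cy")}}
g=cv2.cvtColor(f["p"],cv2.COLOR_BGR2GRAY);P=pts(c,f["d"])
Z=P[...,2];win=np.zeros(g.shape,bool);win[140:250,225:335]=1
for nm,lo,hi,z in(("block",.035,.05,.046),("collar",.052,.062,.058),("hubtop",.068,.085,.074)):
    m=win&(Z>lo)&(Z<hi);v,u=np.where(m)
    (a,b),r=cv2.minEnclosingCircle(P[m][:,:2].astype(np.float32));
    hull=cv2.convexHull(np.stack([u,v],1).astype(np.int32));e=cv2.fitEllipse(hull)
    print(nm,m.sum(),np.round([a,b,r],4),e,ray(c,*e[0],z).round(4))
E
```

```text
block 4306 [0.5186 0.1539 0.0461] ((278.8354187011719, 193.767822265625), (86.17900085449219, 88.21173858642578), 88.83892822265625) [0.5185 0.1576 0.046 ]
collar 586 [0.5182 0.1544 0.0236] ((278.8852233886719, 199.6249542236328), (46.28860855102539, 47.230403900146484), 47.963623046875) [0.5185 0.1547 0.058 ]
hubtop 901 [0.5184 0.1541 0.0183] ((278.9438781738281, 204.1103973388672), (38.40822219848633, 38.44322204589844), 76.75994873046875) [0.5185 0.1549 0.074 ]
```

View pics/w1_c.png

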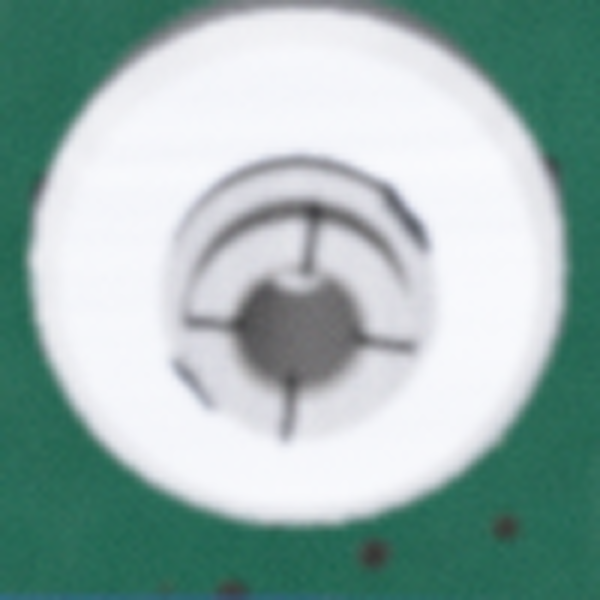

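Bore is at about (280,205) in the wrist image, centred in the collar; sleeve at (0.5185, 0.1545). Now over the chuck.

Call:
apply_moves([
  [[-40.3,-3,-3.2],[0,0,0]],
  [[-40.3,-3,-3.2],[0,0,0]],
  [[-40.3,-3,-3.2],[0,0,0]],
  [[-40.3,-3,-3.2],[0,0,0]],
  [[-40.3,-3,-3.2],[0,0,0]],
  [[-40.3,-3,-3.2],[0,0,0]],
  [[-40.3,-3,-3.2],[0,0,0]],
  [[-40.3,-3,-3.2],[0,0,0]],
  [[-40.3,-3,-3.2],[0,0,0]],
  [[-40.3,-3,-3.2],[0,0,0]],
  [[-40.3,-3,-3.2],[0,0,0]],
  [[0,0,0],[0,0,0]],
])

```text
t: 3.15
tool_pos: [0.4831, -0.2984, 0.4067]
orientation: [2.222, 2.218, -0.004]
force: [0.8, 0.1, 0.3]
opening: 0.093
gripper_force: 0.0
```

Call:
apply_moves([
  [[0,0,0],[0,0,0]],
  [[0,0,0],[0,0,0]],
])

```text
t: 3.32
tool_pos: [0.4844, -0.2921, 0.406]
orientation: [-2.219, -2.222, -0.001]
force: [0.2, 0.8, 0.3]
opening: 0.0934
gripper_force: 0.0
```

```bash
python3 look.py w2; python3 - <<'E'
from h import *
f=np.load("pics/w2.npz");c={"extrinsics":f["E"],**{k:float(f[k]) for k in("fx","fy","cx","cy")}}
P=pts(c,f["d"]);Z=P[...,2];x,y=P[...,0],P[...,1]
near=lambda a,b,r:(x-a)**2+(y-b)**2<r*r
for nm,a,b,r,lo,hi,z in(("plate",.484,-.2225,.14,.048,.059,.054),("nosetop",.484,-.2925,.03,.104,.118,.110),("barrel+",.484,-.2925,.03,.08,.12,.09),("centre",.484,-.1525,.025,.06,.1,.07)):
    m=near(a,b,r)&(Z>lo)&(Z<hi)
    if m.sum()<10: print(nm,m.sum());continue
    (A,B),rr=cv2.minEnclosingCircle(P[m][:,:2].astype(np.float32))
    v,u=np.where(m);e=cv2.fitEllipse(cv2.convexHull(np.stack([u,v],1).astype(np.int32)))
    print(nm,m.sum(),np.round([A,B,rr],4),np.round(e[0],1),np.round(e[1],1),ray(c,*e[0],z).round(4))
E
```

```text
3.3167 [ 0.4844 -0.2921  0.406 ] [[-0.001, 1.0, -0.0], [1.0, 0.001, 0.001], [0.001, -0.0, -1.0]] [0.19 0.79 0.35] [-0.63  0.04  1.58  0.    1.52 -0.63]
plate 13590 [ 0.4838 -0.2207  0.1135] [278.2  98.7] [ 86.9 395.1] [ 0.4848 -0.1931  0.054 ]
nosetop 647 [ 0.4823 -0.2906  0.0142] [275.5 205.6] [28.1 29.2] [ 0.4824 -0.2891  0.11  ]
barrel+ 1192 [ 0.4822 -0.291   0.0197] [275.7 200.4] [38.6 39.2] [ 0.4824 -0.2897  0.09  ]
centre 841 [ 0.4843 -0.1509  0.0151] [277.5  50.7] [31.1 34.8] [ 0.4841 -0.1522  0.07  ]
```

View pics/w2.png

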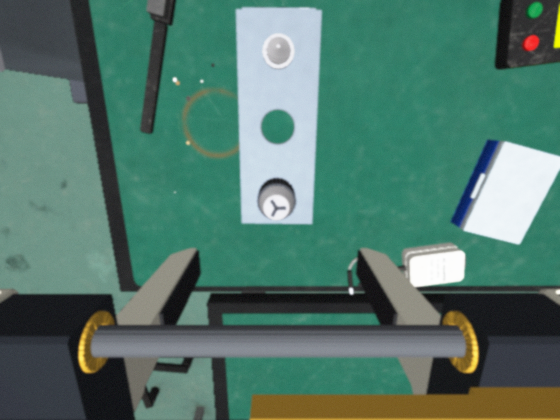

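Nose top is at (276,206), empty hole at (278,126), lathe centre at (278,50). Chuck at about (0.4823, -0.290). Descend and grip.

Call:
apply_moves([
  [[2.1,-2.1,20],[0,0,0]],
  [[0,0,25],[0,0,0]],
  [[0,0,25],[0,0,0]],
  [[0,0,25],[0,0,0]],
  [[0,0,25],[0,0,0]],
  [[0,0,20],[0,0,0]],
  [[0,0,12],[0,0,0]],
  [[0,0,7],[0,0,0]],
  [[0,0,0],[0,0,0]],
  [[0,0,0],[0,0,0]],
  [[0,0,0],[0,0,0]],
])

```text
t: 4.28
tool_pos: [0.4832, -0.2903, 0.249]
orientation: [2.219, 2.22, 0.001]
force: [1.3, -0.4, -0.1]
opening: 0.0928
gripper_force: 0.0
```

Call:
apply_moves([
  [[0,0,0],[0,0,0]],
  [[0,0,0],[0,0,0]],
  [[0,0,0],[0,0,0]],
  [[0,0,0],[0,0,0]],
  [[0,0,0],[0,0,0]],
  [[0,0,0],[0,0,0]],
  [[0,0,0],[0,0,0]],
  [[0,0,0],[0,0,0]],
  [[0,0,0],[0,0,0]],
  [[0,0,0],[0,0,0]],
], claw=0.2, newtons=30)

```text
t: 5.12
tool_pos: [0.4824, -0.2902, 0.2473]
orientation: [-2.221, -2.222, 0.0]
force: [0.1, -0.9, -0.4]
opening: 0.0375
gripper_force: 30.0
```

Call:
apply_moves([
  [[0,0,-5],[0,0,0]],
  [[0,0,-10],[0,0,0]],
  [[0,0,-15],[0,0,0]],
  [[0,0,-15],[0,0,0]],
  [[0,0,-15],[0,0,0]],
  [[0,0,-15],[0,0,0]],
  [[0,0,-15],[0,0,0]],
  [[0,0,-15],[0,0,0]],
  [[0,0,-10],[0,0,0]],
  [[0,0,-5],[0,0,0]],
  [[0,0,0],[0,0,0]],
  [[0,0,0],[0,0,0]],
])

```text
t: 6.12
tool_pos: [0.4823, -0.2901, 0.3671]
orientation: [-2.221, -2.221, 0.0]
force: [-0.1, 0.4, -3.5]
opening: 0.0371
gripper_force: 30.0
```

Call:
apply_moves([
  [[20,2,0],[0,0,0]],
  [[38,4,0],[0,0,0]],
  [[40,4,0],[0,0,0]],
  [[40,4,0],[0,0,0]],
  [[40,4,0],[0,0,0]],
  [[40,4,0],[0,0,0]],
  [[40,4,0],[0,0,0]],
  [[40,4,0],[0,0,0]],
  [[40,4,0],[0,0,0]],
  [[40,3,0],[0,0,0]],
  [[40,2,0],[0,0,0]],
  [[20,1,0],[0,0,0]],
])

```text
t: 7.12
tool_pos: [0.5216, 0.1518, 0.3659]
orientation: [-2.217, -2.222, 0.001]
force: [-0.5, 0.5, -2.5]
opening: 0.0378
gripper_force: 30.0
```

```bash
python3 - <<'E'
from h import *
s=robot.read_state();print(s["t"],s["tool_pos"],s["force"],R.from_rotvec(s["orientation"]).as_matrix().round(4).tolist(),s["opening"],rel([.5185,.1545,.35]))
p,d=robot.read_camera("scene");np.savez("pics/s1.npz",p=p,d=d);cv2.imwrite("pics/s1.png",p)
c=robot.calibration("scene");E=np.asarray(c["extrinsics"])
q=E[:3,:3]@[.5185,.1545,.1]+E[:3,3];print(q[:2]/q[2]*c["fx"]+[c["cx"],c["cy"]])
cr=p[110:230,180:320];cv2.imwrite("pics/s1c.png",cv2.resize(cr,None,fx=5,fy=5,interpolation=cv2.INTER_CUBIC))
E
```

```text
7.1167 [0.52159062 0.15177075 0.36585968] [-0.47470068  0.45417712 -2.49007512] [[-0.0024, 1.0, -0.0022], [1.0, 0.0024, 0.0012], [0.0012, -0.0022, -1.0]] 0.03783419326244761 [ 2.7 -3.  15.9]
[242.02589933 170.46319115]
```

View pics/s1c.png

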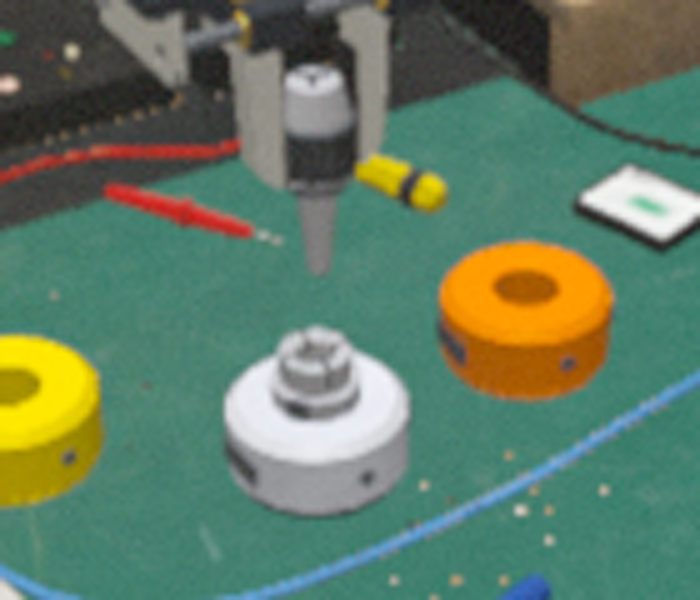

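The chuck hangs upright just above the sleeve. Settle, then correct.

Call:
apply_moves([
  [[5,0,0],[0,0,0]],
  [[0,0,0],[0,0,0]],
  [[0,0,0],[0,0,0]],
  [[0,0,0],[0,0,0]],
])

```text
t: 7.5
tool_pos: [0.5225, 0.1517, 0.3669]
orientation: [-2.223, -2.22, 0.001]
force: [0.3, 0.3, -2.9]
opening: 0.0376
gripper_force: 30.0
```

```bash
python3 -c "
from h import *
s=robot.read_state();print(s['tool_pos'],s['force'],rel([.5185,.1545,.35]))"
```

```text
[0.52245062 0.15173004 0.36686395] [ 0.31524599  0.28459847 -2.92731975] [ 2.8 -3.9 16.9]
```

Call:
apply_moves([
  [[2.8,-3.9,0],[0,0,0]],
  [[0,0,12],[0,0,0]],
  [[0,0,16],[0,0,0]],
  [[0,0,14],[0,0,0]],
  [[0,0,10],[0,0,0]],
  [[0,0,8],[0,0,0]],
  [[0,0,7],[0,0,0]],
  [[0,0,5],[0,0,0]],
  [[0,0,4],[0,0,0]],
  [[0,0,0],[0,0,0]],
  [[0,0,0],[0,0,0]],
])

```text
t: 8.42
tool_pos: [0.5187, 0.1557, 0.2916]
orientation: [2.221, 2.221, 0.0]
force: [-0.1, 0.1, -3.2]
opening: 0.0375
gripper_force: 30.0
```

```bash
python3 -c "
from h import *
s=robot.read_state();print(s['tool_pos'],s['force'],s['wrist_torque'],rel([.5185,.1545,.28]))"
```

```text
[0.51867644 0.15567748 0.29158212] [-0.10260927  0.1029906  -3.21758214] [-0.05801716  0.03202818 -0.0232968 ] [-1.2 -0.2 11.6]
```

Call:
apply_moves([
  [[0,0,2],[0,0,0]],
  [[0,0,2],[0,0,0]],
  [[0,0,2],[0,0,0]],
  [[0,0,2],[0,0,0]],
  [[0,0,0],[0,0,0]],
  [[0,0,0],[0,0,0]],
])

```text
t: 8.92
tool_pos: [0.5185, 0.1556, 0.2832]
orientation: [-2.222, -2.221, 0.0]
force: [0.4, -1.1, -3.1]
opening: 0.0371
gripper_force: 30.0
```

Call:
apply_moves([
  [[0,0,1.5],[0,0,0]],
  [[0,0,1.5],[0,0,0]],
  [[0,0,0],[0,0,0]],
  [[0,0,0],[0,0,0]],
])

```text
t: 9.25
tool_pos: [0.5185, 0.1555, 0.2802]
orientation: [2.221, 2.221, -0.0]
force: [-0.1, -1.3, -4.7]
opening: 0.0371
gripper_force: 30.0
```

Call:
apply_moves([
  [[-0.8,0,0],[0,0,0]],
  [[0,0,1.5],[0,0,0]],
  [[0,0,0],[0,0,0]],
  [[0,0,0],[0,0,0]],
])

```text
t: 9.58
tool_pos: [0.5185, 0.1549, 0.2789]
orientation: [-2.221, -2.221, -0.0]
force: [0.8, 0.2, -2.7]
opening: 0.0372
gripper_force: 30.0
```

Call:
apply_moves([
  [[0,0,1.5],[0,0,0]],
  [[0,0,0],[0,0,0]],
  [[0,0,0],[0,0,0]],
])

```text
t: 9.83
tool_pos: [0.5186, 0.155, 0.2778]
orientation: [2.221, 2.221, 0.001]
force: [-1.5, 1.1, 1.8]
opening: 0.0371
gripper_force: 30.0
```

Call:
apply_moves([
  [[0,0,1],[0,0,0]],
  [[0,0,0],[0,0,0]],
  [[0,0,0],[0,0,0]],
])

```text
t: 10.08
tool_pos: [0.5187, 0.155, 0.2772]
orientation: [2.221, 2.221, 0.001]
force: [-3.9, -0.2, 6.6]
opening: 0.0376
gripper_force: 30.0
```

Call:
apply_moves([
  [[0,0,0],[0,0,0]],
  [[0,0,0],[0,0,0]],
  [[0,0,0],[0,0,0]],
  [[0,0,0],[0,0,0]],
  [[0,0,0],[0,0,0]],
  [[0,0,0],[0,0,0]],
  [[0,0,0],[0,0,0]],
  [[0,0,0],[0,0,0]],
], claw=0.9)

```text
t: 10.75
tool_pos: [0.5185, 0.1549, 0.2763]
orientation: [2.221, 2.221, -0.0]
force: [1.1, 0.5, 0.4]
opening: 0.0823
gripper_force: 0.0
```

Call:
apply_moves([
  [[0,0,-5],[0,0,0]],
  [[0,0,-10],[0,0,0]],
  [[0,0,-15],[0,0,0]],
  [[0,0,-15],[0,0,0]],
  [[0,0,-15],[0,0,0]],
  [[0,0,-15],[0,0,0]],
  [[0,0,-15],[0,0,0]],
  [[0,0,-15],[0,0,0]],
  [[0,0,-15],[0,0,0]],
  [[0,0,-5],[0,0,0]],
  [[0,0,0],[0,0,0]],
  [[0,0,0],[0,0,0]],
])

```text
t: 11.75
tool_pos: [0.5185, 0.1548, 0.4016]
orientation: [2.221, 2.221, 0.001]
force: [-0.7, 0.6, -0.4]
opening: 0.0835
gripper_force: 0.0
```

```bash
python3 look.py w3; python3 - <<'E'
from h import *
f=np.load("pics/w3.npz");c={"extrinsics":f["E"],**{k:float(f[k]) for k in("fx","fy","cx","cy")}}
P=pts(c,f["d"]);Z=P[...,2];x,y=P[...,0],P[...,1]
for nm,r,lo,hi in(("nosetop",.03,.132,.15),("barrel+",.03,.11,.15),("block",.06,.035,.05)):
    m=((x-.5185)**2+(y-.1545)**2<r*r)&(Z>lo)&(Z<hi)
    (A,B),rr=cv2.minEnclosingCircle(P[m][:,:2].astype(np.float32));z=np.median(Z[m])
    v,u=np.where(m);e=cv2.fitEllipse(cv2.convexHull(np.stack([u,v],1).astype(np.int32)))
    print(nm,m.sum(),np.round([A,B,rr],4),z,np.round(e[0],1),ray(c,*e[0],z).round(4))
E
```

```text
11.75 [0.5185 0.1548 0.4016] [[0.0, 1.0, 0.001], [1.0, -0.0, 0.0], [0.0, 0.001, -1.0]] [-0.72  0.58 -0.39] [ 0.2  -0.03  1.66  0.    1.51  0.2 ]
nosetop 862 [0.5185 0.1546 0.0146] 0.14034884813445941 [277.3 218.5] [0.5185 0.1569 0.1403]
barrel+ 1500 [0.5185 0.1542 0.0198] 0.13615315346167167 [277.4 212.5] [0.5186 0.1607 0.1362]
block 2930 [0.5184 0.154  0.0461] 0.04634979610561908 [277.2 190.4] [0.5184 0.1575 0.0463]
```

View pics/w3.png

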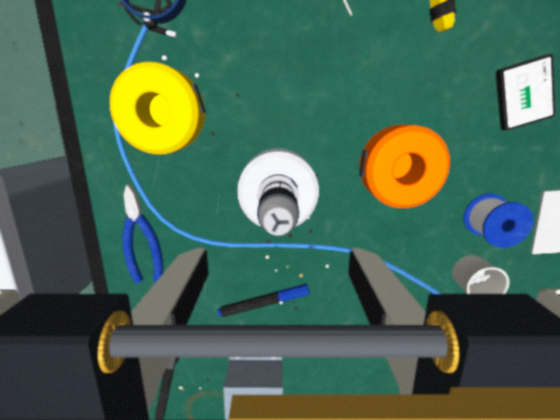

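The chuck stands in the sleeve, nose at (277,219). Close the fingers and come down on the nose.

Call:
apply_moves([
  [[0,0,10],[0,0,0]],
  [[0,0,15],[0,0,0]],
  [[0,0,15],[0,0,0]],
  [[0,0,10],[0,0,0]],
  [[0,0,0],[0,0,0]],
  [[0,0,0],[0,0,0]],
  [[0,0,0],[0,0,0]],
  [[0,0,0],[0,0,0]],
  [[0,0,0],[0,0,0]],
  [[0,0,8],[0,0,0]],
  [[0,0,6],[0,0,0]],
  [[0,0,4],[0,0,0]],
], claw=0, newtons=20)

```text
t: 12.8
tool_pos: [0.5183, 0.1548, 0.3322]
orientation: [-2.221, -2.221, 0.001]
force: [-0.7, -0.2, 0.1]
opening: 0.0086
gripper_force: 0.0
```

Call:
apply_moves([
  [[0,0,2],[0,0,0]],
  [[0,0,2],[0,0,0]],
  [[0,0,0],[0,0,0]],
  [[0,0,0],[0,0,0]],
])

```text
t: 13.13
tool_pos: [0.5185, 0.1548, 0.3293]
orientation: [-2.221, -2.221, 0.0]
force: [1.1, -0.5, 0.0]
opening: 0.0003
gripper_force: 0.0
```

Call:
apply_moves([
  [[0,0,1],[0,0,0]],
  [[0,0,1],[0,0,0]],
  [[0,0,0],[0,0,0]],
  [[0,0,0],[0,0,0]],
])

```text
t: 13.47
tool_pos: [0.5186, 0.1548, 0.3274]
orientation: [2.221, 2.221, 0.0]
force: [0.2, -0.4, 0.0]
opening: 0.0006
gripper_force: 0.0
```

Call:
apply_moves([
  [[0,0,0.7],[0,0,0]],
  [[0,0,0.7],[0,0,0]],
  [[0,0,0],[0,0,0]],
  [[0,0,0],[0,0,0]],
])

```text
t: 13.8
tool_pos: [0.5187, 0.1549, 0.3264]
orientation: [2.221, 2.221, 0.001]
force: [-0.6, 0.0, 4.2]
opening: 0.0005
gripper_force: 1.7
```

Call:
apply_moves([
  [[0,0,0.7],[0,0,0]],
  [[0,0,0],[0,0,0]],
  [[0,0,0],[0,0,0]],
])

```text
t: 14.05
tool_pos: [0.5189, 0.1549, 0.3263]
orientation: [2.221, 2.221, 0.002]
force: [-2.0, -0.7, 8.3]
opening: 0.0005
gripper_force: 3.6
```

Call:
apply_moves([
  [[0,0,0.5],[0,0,0]],
  [[0,0,0],[0,0,0]],
  [[0,0,0],[0,0,0]],
])

```text
t: 14.3
tool_pos: [0.519, 0.155, 0.3262]
orientation: [2.221, 2.221, 0.003]
force: [-2.0, 0.0, 9.0]
opening: 0.0009
gripper_force: 4.6
```

Call:
apply_moves([
  [[0,0,0.8],[0,0,0]],
  [[0,0,0],[0,0,0]],
  [[0,0,0],[0,0,0]],
])

```text
t: 14.55
tool_pos: [0.5192, 0.155, 0.326]
orientation: [2.22, 2.22, 0.004]
force: [-2.9, -0.0, 11.3]
opening: 0.0006
gripper_force: 5.9
```

Call:
apply_moves([
  [[0,0,0.7],[0,0,0]],
  [[0,0,0],[0,0,0]],
  [[0,0,0],[0,0,0]],
])

```text
t: 14.8
tool_pos: [0.5193, 0.155, 0.3258]
orientation: [2.22, 2.22, 0.005]
force: [-2.4, -0.8, 15.2]
opening: 0.0005
gripper_force: 7.2
```

Call:
apply_moves([
  [[0,0,0.7],[0,0,0]],
  [[0,0,0],[0,0,0]],
  [[0,0,0],[0,0,0]],
])

```text
t: 15.05
tool_pos: [0.5195, 0.155, 0.3256]
orientation: [2.22, 2.22, 0.006]
force: [-2.7, 0.1, 17.9]
opening: 0.0001
gripper_force: 8.4
```

Call:
apply_moves([
  [[0,0,0.4],[0,0,0]],
  [[0,0,0],[0,0,0]],
  [[0,0,0],[0,0,0]],
])

```text
t: 15.3
tool_pos: [0.5196, 0.1551, 0.3255]
orientation: [2.219, 2.22, 0.006]
force: [-3.9, -1.3, 18.3]
opening: 0.0004
gripper_force: 9.3
```

Call:
apply_moves([
  [[0,0,-3],[0,0,0]],
  [[0,0,-6],[0,0,0]],
  [[0,0,-10],[0,0,0]],
  [[0,0,-10],[0,0,0]],
  [[0,0,-3],[0,0,0]],
  [[0,0,0],[0,0,0]],
])

```text
t: 15.8
tool_pos: [0.519, 0.1549, 0.3558]
orientation: [2.22, 2.22, 0.003]
force: [0.4, -0.1, 0.1]
opening: 0.0006
gripper_force: 0.0
```

Call:
apply_moves([
  [[0,0,0],[0,0,0]],
  [[0,0,0],[0,0,0]],
  [[0,0,0],[0,0,0]],
  [[0,0,0],[0,0,0]],
  [[0,0,0],[0,0,0]],
  [[0,0,0],[0,0,0]],
  [[0,0,0],[0,0,0]],
  [[0,0,0],[0,0,0]],
  [[0,0,0],[0,0,0]],
], claw=0.9)

```text
t: 16.55
tool_pos: [0.5185, 0.1549, 0.3541]
orientation: [-2.221, -2.221, -0.0]
force: [0.1, 0.1, -0.3]
opening: 0.056
gripper_force: 0.0
```

Call:
apply_moves([
  [[0,0,0],[0,0,0]],
  [[0,0,0],[0,0,0]],
  [[0,0,0],[0,0,0]],
  [[0,0,0],[0,0,0]],
  [[0,0,12],[0,0,0]],
  [[0,0,15],[0,0,0]],
  [[0,0,15],[0,0,0]],
  [[0,0,15],[0,0,0]],
  [[0,0,12],[0,0,0]],
  [[0,0,7],[0,0,0]],
  [[0,0,1.5],[0,0,0]],
  [[0,0,0],[0,0,0]],
])

```text
t: 17.55
tool_pos: [0.5184, 0.1548, 0.276]
orientation: [-2.221, -2.221, 0.001]
force: [0.0, 0.5, -0.1]
opening: 0.084
gripper_force: 0.0
```

Call:
apply_moves([
  [[0,0,0],[0,0,0]],
  [[0,0,0],[0,0,0]],
  [[0,0,0],[0,0,0]],
  [[0,0,0],[0,0,0]],
  [[0,0,0],[0,0,0]],
  [[0,0,0],[0,0,0]],
  [[0,0,0],[0,0,0]],
  [[0,0,0],[0,0,0]],
  [[0,0,0],[0,0,0]],
  [[0,0,0],[0,0,0]],
], claw=0.2, newtons=35)

```text
t: 18.38
tool_pos: [0.5186, 0.1548, 0.2767]
orientation: [2.221, 2.221, 0.0]
force: [0.5, -0.2, -0.3]
opening: 0.0372
gripper_force: 35.0
```

Call:
apply_moves([
  [[0,0,-1],[0,0,0]],
  [[0,0,-2],[0,0,0]],
  [[0,0,-3],[0,0,0]],
  [[0,0,-3],[0,0,0]],
  [[0,0,-3],[0,0,0]],
  [[0,0,-3],[0,0,0]],
  [[0,0,-3],[0,0,0]],
  [[0,0,-3],[0,0,0]],
  [[0,0,-3],[0,0,0]],
  [[0,0,-3],[0,0,0]],
  [[0,0,-3],[0,0,0]],
  [[0,0,-3],[0,0,0]],
])

```text
t: 19.38
tool_pos: [0.5185, 0.1548, 0.31]
orientation: [2.221, 2.221, 0.0]
force: [0.6, -0.5, -7.4]
opening: 0.0373
gripper_force: 35.0
```

Call:
apply_moves([
  [[0,0,-3],[0,0,0]],
  [[0,0,-3],[0,0,0]],
  [[0,0,-3],[0,0,0]],
  [[0,0,-3],[0,0,0]],
  [[0,0,-3],[0,0,0]],
  [[0,0,-3],[0,0,0]],
  [[0,0,-3],[0,0,0]],
  [[0,0,-3],[0,0,0]],
  [[0,0,-3],[0,0,0]],
  [[0,0,-3],[0,0,0]],
  [[0,0,-3],[0,0,0]],
  [[0,0,-3],[0,0,0]],
])

```text
t: 20.38
tool_pos: [0.5185, 0.1548, 0.346]
orientation: [2.221, 2.221, -0.0]
force: [-0.2, 0.2, -7.6]
opening: 0.0373
gripper_force: 35.0
```

Call:
apply_moves([
  [[0,0,-3],[0,0,0]],
  [[0,0,-3],[0,0,0]],
  [[0,0,-3],[0,0,0]],
  [[0,0,-3],[0,0,0]],
  [[0,0,-3],[0,0,0]],
  [[0,0,-3],[0,0,0]],
  [[0,0,-3],[0,0,0]],
  [[0,0,-3],[0,0,0]],
  [[0,0,-2],[0,0,0]],
  [[0,0,-1],[0,0,0]],
  [[0,0,0],[0,0,0]],
  [[0,0,0],[0,0,0]],
])

```text
t: 21.38
tool_pos: [0.5185, 0.1548, 0.3726]
orientation: [-2.221, -2.221, 0.0]
force: [-0.3, -1.6, -7.4]
opening: 0.0371
gripper_force: 35.0
```

```bash
python3 - <<'E'
from h import *
f=np.load("pics/w2.npz");c={"extrinsics":f["E"],**{k:float(f[k]) for k in("fx","fy","cx","cy")}}
p=f["p"].astype(int)[95:160,245:310];m=((p[...,1]-p[...,2])>30).astype(np.uint8)
n,l,st,ce=cv2.connectedComponentsWithStats(m)
for i in range(1,n):
    if st[i,4]>200:
        k=(l==i).astype(np.uint8);ct=max(cv2.findContours(k,0,1)[0],key=len);e=cv2.fitEllipse(ct)
        u,v=e[0][0]+245,e[0][1]+95;print(st[i],e,u,v,ray(c,u,v,.054),ray(c,u,v,.050))
c2=robot.calibration("top");p=np.load("pics/top0.npz")["p"].astype(int)[222:250,355:384];m=((p[...,1]-p[...,2])>30).astype(np.uint8)
ct=max(cv2.findContours(m,0,1)[0],key=len);e=cv2.fitEllipse(ct);print(e,ray(c2,e[0][0]+355,e[0][1]+222,.054))
print(rel([.4833,-.2207,.3726]))
E
```

```text
[ 16  15  33  34 896] ((32.262725830078125, 31.171062469482422), (32.344825744628906, 33.427467346191406), 178.38333129882812) 277.2627258300781 126.17106246948242 [ 0.48388193 -0.21996643  0.054     ] [ 0.48387475 -0.22012923  0.05      ]
((13.51108455657959, 13.456181526184082), (12.570137023925781, 13.807905197143555), 131.71958923339844) [ 0.48367206 -0.22140634  0.054     ]
[-375.5  -35.2   -0. ]
```

Call:
apply_moves([
  [[-2,0,0],[0,0,0]],
  [[-4,-0.5,0],[0,0,0]],
  [[-6,-0.5,0],[0,0,0]],
  [[-8,-1,0],[0,0,0]],
  [[-10,-1,0],[0,0,0]],
  [[-10,-1,0],[0,0,0]],
  [[-10,-1,0],[0,0,0]],
  [[-10,-1,0],[0,0,0]],
  [[-10,-1,0],[0,0,0]],
  [[-10,-1,0],[0,0,0]],
  [[-10,-1,0],[0,0,0]],
  [[-10,-1,0],[0,0,0]],
])

```text
t: 22.38
tool_pos: [0.5084, 0.0537, 0.3726]
orientation: [2.222, 2.221, -0.0]
force: [0.2, -0.5, -7.7]
opening: 0.0375
gripper_force: 35.0
```

Call:
apply_moves([
  [[-10,-1,0],[0,0,0]],
  [[-10,-1,0],[0,0,0]],
  [[-10,-1,0],[0,0,0]],
  [[-10,-1,0],[0,0,0]],
  [[-10,-1,0],[0,0,0]],
  [[-10,-1,0],[0,0,0]],
  [[-10,-1,0],[0,0,0]],
  [[-10,-1,0],[0,0,0]],
  [[-10,-1,0],[0,0,0]],
  [[-10,-1,0],[0,0,0]],
  [[-10,-1,0],[0,0,0]],
  [[-10,-1,0],[0,0,0]],
])

```text
t: 23.38
tool_pos: [0.4964, -0.0662, 0.3727]
orientation: [2.221, 2.221, 0.0]
force: [0.5, 0.6, -6.8]
opening: 0.0376
gripper_force: 35.0
```

Call:
apply_moves([
  [[-10,-1,0],[0,0,0]],
  [[-10,-1,0],[0,0,0]],
  [[-10,-1,0],[0,0,0]],
  [[-10,-1,0],[0,0,0]],
  [[-10,-1,0],[0,0,0]],
  [[-10,-1,0],[0,0,0]],
  [[-10,-1,0],[0,0,0]],
  [[-10,-1,0],[0,0,0]],
  [[-10,-1,0],[0,0,0]],
  [[-10,-1,0],[0,0,0]],
  [[-10,0,0],[0,0,0]],
  [[-10,0,0],[0,0,0]],
])

```text
t: 24.38
tool_pos: [0.4865, -0.1862, 0.3726]
orientation: [2.222, 2.221, 0.0]
force: [-1.0, 0.1, -7.9]
opening: 0.0376
gripper_force: 35.0
```

Call:
apply_moves([
  [[-10,-1,0],[0,0,0]],
  [[-8,-1,0],[0,0,0]],
  [[-7,-1,0],[0,0,0]],
  [[-5,0,0],[0,0,0]],
  [[-3,0,0],[0,0,0]],
  [[-2,0,0],[0,0,0]],
  [[0,0,0],[0,0,0]],
  [[0,0,0],[0,0,0]],
  [[0,0,0],[0,0,0]],
  [[0,0,0],[0,0,0]],
])

```text
t: 25.22
tool_pos: [0.4836, -0.2198, 0.3726]
orientation: [-2.221, -2.222, -0.0]
force: [0.3, -0.2, -8.0]
opening: 0.0375
gripper_force: 35.0
```

```bash
python3 - <<'E'
from h import *
s=robot.read_state();print(s["t"],s["tool_pos"],s["force"],rel([.4836,-.2205,.3]))
p,d=robot.read_camera("scene");cr=p[170:350,240:400];cv2.imwrite("pics/s2c.png",cv2.resize(cr,None,fx=3.3,fy=3.3,interpolation=cv2.INTER_CUBIC))
E
```

```text
25.2167 [ 0.48360918 -0.21981352  0.37264298] [ 0.31152888 -0.2458703  -7.97738113] [-0.7 -0.  72.6]
```

View pics/s2c.png

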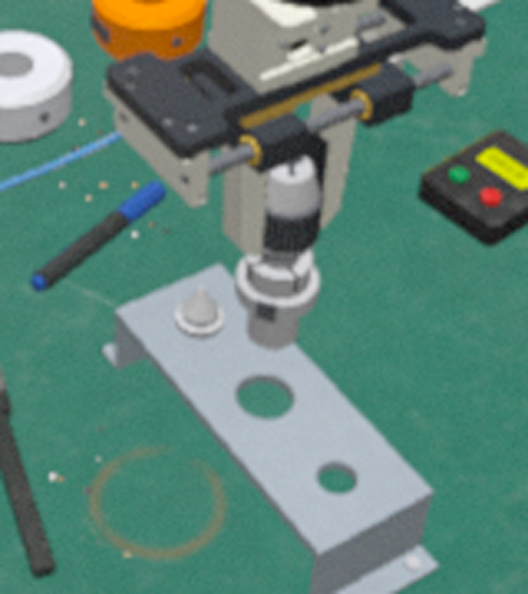

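The pair hangs straight over the rack, sleeve foot above the empty hole. Lower slowly.

Call:
apply_moves([
  [[-0.6,0,2],[0,0,0]],
  [[0,0,4],[0,0,0]],
  [[0,0,5],[0,0,0]],
  [[0,0,5],[0,0,0]],
  [[0,0,5],[0,0,0]],
  [[0,0,5],[0,0,0]],
  [[0,0,5],[0,0,0]],
  [[0,0,5],[0,0,0]],
  [[0,0,4],[0,0,0]],
  [[0,0,3],[0,0,0]],
  [[0,0,2],[0,0,0]],
  [[0,0,1],[0,0,0]],
])

```text
t: 26.27
tool_pos: [0.4835, -0.2207, 0.3263]
orientation: [-2.221, -2.221, 0.0]
force: [0.0, -0.1, -7.6]
opening: 0.0376
gripper_force: 35.0
```

Call:
apply_moves([
  [[0,0,2],[0,0,0]],
  [[0,0,2],[0,0,0]],
  [[0,0,2],[0,0,0]],
  [[0,0,2],[0,0,0]],
  [[0,0,2],[0,0,0]],
  [[0,0,2],[0,0,0]],
  [[0,0,0],[0,0,0]],
  [[0,0,0],[0,0,0]],
])

```text
t: 26.93
tool_pos: [0.4835, -0.2207, 0.3144]
orientation: [-2.221, -2.221, 0.0]
force: [0.8, 0.1, -7.6]
opening: 0.0373
gripper_force: 35.0
```

Foot is 6 mm into the hole with no contact. Continue to about 2 mm above seating, then creep.

Call:
apply_moves([
  [[0,0,2],[0,0,0]],
  [[0,0,3],[0,0,0]],
  [[0,0,3],[0,0,0]],
  [[0,0,3],[0,0,0]],
  [[0,0,3],[0,0,0]],
  [[0,0,3],[0,0,0]],
  [[0,0,3],[0,0,0]],
  [[0,0,3],[0,0,0]],
  [[0,0,2],[0,0,0]],
  [[0,0,2],[0,0,0]],
  [[0,0,1],[0,0,0]],
  [[0,0,0],[0,0,0]],
])

```text
t: 27.93
tool_pos: [0.4835, -0.2207, 0.2864]
orientation: [-2.221, -2.221, 0.0]
force: [0.1, 1.0, -6.5]
opening: 0.0373
gripper_force: 35.0
```

Call:
apply_moves([
  [[0,0,1],[0,0,0]],
  [[0,0,1],[0,0,0]],
  [[0,0,0],[0,0,0]],
  [[0,0,0],[0,0,0]],
])

```text
t: 28.27
tool_pos: [0.4836, -0.2208, 0.2848]
orientation: [2.221, 2.221, 0.0]
force: [0.2, -0.0, -7.6]
opening: 0.0368
gripper_force: 35.0
```

Call:
apply_moves([
  [[0,0,1],[0,0,0]],
  [[0,0,0],[0,0,0]],
  [[0,0,0],[0,0,0]],
])

```text
t: 28.52
tool_pos: [0.4837, -0.2209, 0.2847]
orientation: [2.221, 2.221, 0.0]
force: [-3.7, 1.7, 4.4]
opening: 0.0371
gripper_force: 35.0
```

Call:
apply_moves([
  [[0,0,0.7],[0,0,0]],
  [[0,0,0],[0,0,0]],
  [[0,0,0],[0,0,0]],
])

```text
t: 28.77
tool_pos: [0.4838, -0.221, 0.2846]
orientation: [2.22, 2.221, 0.0]
force: [-6.5, 2.0, 10.2]
opening: 0.0371
gripper_force: 35.0
```

Seated at the expected height. Ease the preload, release, retreat and check.

Call:
apply_moves([
  [[0,0,-1],[0,0,0]],
  [[0,0,0],[0,0,0]],
  [[0,0,0],[0,0,0]],
])

```text
t: 29.02
tool_pos: [0.4837, -0.2209, 0.2847]
orientation: [2.221, 2.221, 0.0]
force: [-3.4, 2.0, 6.2]
opening: 0.0371
gripper_force: 35.0
```

Call:
apply_moves([
  [[0,0,0],[0,0,0]],
  [[0,0,0],[0,0,0]],
  [[0,0,0],[0,0,0]],
  [[0,0,0],[0,0,0]],
  [[0,0,0],[0,0,0]],
  [[0,0,0],[0,0,0]],
  [[0,0,0],[0,0,0]],
  [[0,0,0],[0,0,0]],
  [[0,0,0],[0,0,0]],
  [[0,0,0],[0,0,0]],
], claw=0.9)

```text
t: 29.85
tool_pos: [0.4835, -0.2208, 0.2839]
orientation: [-2.221, -2.221, 0.0]
force: [-0.2, -0.1, -0.8]
opening: 0.0835
gripper_force: 0.0
```

Call:
apply_moves([
  [[0,0,-5],[0,0,0]],
  [[0,0,-10],[0,0,0]],
  [[0,0,-15],[0,0,0]],
  [[0,0,-15],[0,0,0]],
  [[0,0,-15],[0,0,0]],
  [[0,0,-15],[0,0,0]],
  [[0,0,-15],[0,0,0]],
  [[0,0,-15],[0,0,0]],
  [[0,0,-15],[0,0,0]],
  [[0,0,-5],[0,0,0]],
  [[0,0,0],[0,0,0]],
  [[0,0,0],[0,0,0]],
])

```text
t: 30.85
tool_pos: [0.4835, -0.2207, 0.4092]
orientation: [2.221, 2.221, 0.0]
force: [0.4, -0.0, -0.0]
opening: 0.0837
gripper_force: 0.0
```

```bash
python3 look.py w4; python3 - <<'E'
from h import *
p,d=robot.read_camera("scene");cr=p[220:360,250:390];cv2.imwrite("pics/s3c.png",cv2.resize(cr,None,fx=4,fy=4,interpolation=cv2.INTER_CUBIC))
f=np.load("pics/w4.npz");c={"extrinsics":f["E"],**{k:float(f[k]) for k in("fx","fy","cx","cy")}}
P=pts(c,f["d"]);Z=P[...,2];x,y=P[...,0],P[...,1]
for nm,r,lo,hi in(("nosetop",.03,.138,.16),("barrel+",.03,.12,.16),("collar",.03,.061,.072),("upper",.05,.1,.2)):
    m=((x-.4836)**2+(y+.2205)**2<r*r)&(Z>lo)&(Z<hi)
    if m.sum(): print(nm,m.sum(),np.round(cv2.minEnclosingCircle(P[m][:,:2].astype(np.float32))[0],4),np.median(Z[m]),Z[m].max())
E
```

```text
30.85 [ 0.4835 -0.2207  0.4092] [[-0.0, 1.0, 0.001], [1.0, 0.0, -0.0], [-0.0, 0.001, -1.0]] [ 0.36 -0.01 -0.01] [-0.52 -0.06  1.67 -0.    1.53 -0.52]
nosetop 904 [ 0.4836 -0.2211] 0.1477278153311084 0.15078882547601846
barrel+ 1477 [ 0.4838 -0.2217] 0.143722021934559 0.15078882547601846
collar 369 [ 0.4834 -0.2206] 0.06677040798843803 0.07192487906164838
upper 1658 [ 0.4837 -0.2215] 0.1405824217391327 0.15078882547601846
```

View pics/s3c.png

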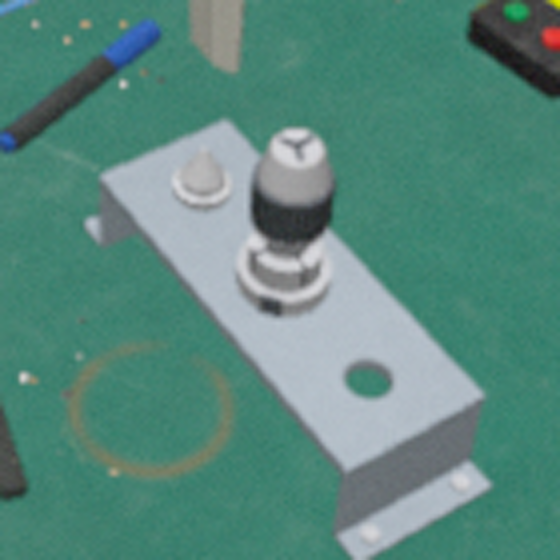

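The pair stands upright in the middle hole, collar on the plate, with the centre and marker undisturbed.

```bash
python3 -c "
from plant import robot
print(robot.close_job())"
```

```text
the job is handed in; nothing more can be done
None
```

The job is handed in, verdict not shown: after a tap reading about 18 N, the chuck and sleeve stand upright and seated in the rack's middle hole (under 1 mm off centre by camera), and the lathe centre and marker look undisturbed.

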